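Wedge a freshly painted cover off its front blocks

ROBOT

A 7-joint arm with a two-finger parallel gripper is mounted at the origin on the work surface. World frame = base frame: x ahead of the robot, y to its left, z up, the work surface at z = 0. Lengths are in m, angles in degrees, forces in N, time in s.
With the tool pointing down it reaches from about 0.425 to 0.875 m from the base axis. Payload 4.7 kg.
Tool frame: the origin (TCP) lies midway between the tips of the shut fingers; the grasp point (between the pads) lies 19 mm behind it; z points along the fingers, y is the line along which they close (so a half turn about z gives the same grasp; the last joint's range is limited). The gripper opens to 87 mm and grips with 3 to 60 N. Pads are 19 mm wide; open, the fingers measure 117 mm over their backs; the gripper's body (75 mm by 190 mm) begins 51 mm behind the grasp point.
Start: joints at [-73.562, 18.392, -4.016, 83.108, 1.295, 78.541, -3.26], TCP at [0.175, 0.626, 0.223] pointing down, gripper open.
Joint ranges: [-163.93, 163.93], [-17.29, 119.83], [-79.2, 71.16], [3.27, 140.29], [-89.18, 269.18], [5.43, 117.66], [-154.24, 154.24]. Speed limits (degrees/s): [147.25, 147.25, 180, 180, 180, 180, 180].

INTERFACE

Orientations are given as [roll, pitch, yaw] about the fixed x, y, z axes, in that order (R = Rz(yaw) Ry(pitch) Rx(roll)).
In Python, from cell import env gives the robot as it stands. The module is installed in compiled form; this text tells all that it offers.
- The arm moves only by the tool step_arm, never from a script. Its argument "rows" is a list of rows, each an object with "angular": the turn, a rotation vector about the tool's x, y, z in units of pi rad (1.0 is pi rad), a list of three; "slide": the shift along the tool's x, y, z in units of 500 mm (1.0 is 500 mm), a list of three; "jaw": the opening, from 0 (shut) to 1 (fully open). A call has 1 to 10 rows; each row shifts and turns the commanded pose from where the row before left it, along the tool's axes as they then stand; what a row does not reach is not made up. A row lasts 1/8 s, in which the tool goes at most 62.5 mm and 10.7 degrees, less where a joint would pass 70% of its speed; a pose out of reach is approached as far as the arm can. A call with a number of a shift or a turn outside -1 to 1 is refused whole. A call with a gripper value outside its range is refused whole. The fingers move at their own pace and stop on an object; "newtons" is the grip in N (left out, the last holds). Time passes only in rows, so rows that do not move let the fingers close. It gives the time, the measured TCP pose, the force, the opening and the grip force at its end, in the units of the state.
- env.get_obs(): the state, without advancing time (a new reading comes with each control period).
- env.read_camera(name): name is "scene" or "top" or "wrist"; returns the picture (420x560x3 uint8, red, green, blue); there is no depth.
- env.camera_info(name): a dict with "fx", "fy", "cx", "cy" (pixels), "R" (3x3) and "t" (3): a world point X has camera coordinates R X + t. Camera axes: x right, y down, z forward; pixel columns grow to the right and rows downward; lengths in m; the calibration is good to about 2 mm. A picture is of the moment at which its call begins: read the wrist's pose just before it. camera_info takes no time and is no camera call; for the wrist camera it gives the pose at the moment of the call.
- env.sign_off(): hands the job in; it is judged then, once.
The state is a dict: "time_s": time; "qpos": joint angles; "joint_velocities": joint speeds; "effort": joint torques, N m; "tool_pos": TCP position; "tool_rot": TCP orientation; "force": force on the tool from outside, world axes, zero at the start; "wrist_torque": the same for the moment, N m; "grip_width": finger opening in m; "grasp_force": force on a finger pad.
Only numpy, scipy, OpenCV 4.12 (cv2) and the standard library are available. Lean on these libraries where they do the work, as an engineer would, in place of code of your own. Each camera call takes 0.05 s, during which the arm holds its last target. There are 200 camera calls.

TASK

The front edge of the freshly painted yellow cover has to come off its two front blocks so that I can touch up the bare marks underneath. Put the brush that lies in the way into the steel tray, then grip the wooden wedge and slide it flat along the bench, thin end first and straight in under the middle of the front edge, until the edge just stands clear of both blocks by about 5 mm; finish there, still gripping the wedge with the cover resting on it. The paint is wet, so the robot itself must not touch the cover or push it out of place, and leave everything else on the bench alone.

Things in the scene. Friction and masses are not known exactly. Their poses are not given: they have to be found in the camera images.
- bench_rest: wooden holder fixed to the bench: rear batten 16 mm high with a stop strip behind the cover, and two front blocks. Origin on the bench, midway between the front blocks, below the cover's front edge (within 3 mm); x points level from that edge in under the cover (the way the wedge goes), y along the edge, z up. Between the blocks (y = -80 to 80 mm) all is free up to the batten at x = 164 mm
- front_blocks: the two front wooden blocks, each 34 mm deep, 40 mm wide, 16 mm high, centred 100 mm to either side of the middle; fixed; same origin and axes as bench_rest. The cover's front edge rests on them at the start
- cover: yellow folded sheet-steel cover, 200 mm deep (x), 260 mm wide (y), 34 mm high (39 over its ribs), 0.6 to 0.95 kg, loose, wet paint. It lies on front blocks and rear batten, underside 16 mm above the bench, 1 to 3 mm in front of the stop strip. Origin: centre of its underside; x points to the rear stop, z up. Lifted at the front it pivots on its rear edge
- cover_edge (a point): middle of the cover's lower front edge: 16 mm above the bench while it rests on the blocks; its height less 16 mm is the clearance
- wedge: red-brown hardwood wedge, flat on the bench, 170 mm long, 40 wide, even taper from 4 mm high at the thin end to 32.3 at the thick end (1 in 6), 0.12 kg. Origin: centre of its flat underside; x points to the thin end, y across the width, z up. It meets the edge when its thin end is about 72 mm past it; 30 mm more lifts the edge 5 mm. Pushing takes 8 to 20 N; the cover first slides back to its stop
- wedge_tip (a point): middle of the wedge's thin end, at its underside: 85 mm ahead of the wedge's origin
- wedge_grip (a point): where to grip the wedge across its 40 mm width from above: 30 mm from the thick end, 140 mm from the thin end, 20 mm above its underside (the wedge is 27 mm high there)
- brush: flat paint brush lying flat on the bench across the way in, in front of the cover: 206 mm long, dark green handle, steel ferrule 50 mm wide and 18 mm high, bristles yellow with paint; 0.09 kg. Origin near its centre of mass, at its underside; x points to the bristles, z up
- brush_grip (a point): where to grip the brush from above: the handle's swell, 30 mm wide across the brush's y, 18 mm high; the point is 10 mm above the underside and 18 mm from the origin towards the handle's end
- tray: open steel tray on the bench, 270 mm (x) by 130 mm (y) outside, 34 mm high, walls and floor 4 mm; fixed. Origin at the centre of its underside. The tray lies on one side of the work holder and the wedge on the other; which is left changes
- tray_in (a point): centre of the tray's inner floor, 4 mm above the bench; x along its long side. The brush belongs here, lying along x either way round
- paint_tin: bystander: steel paint tin, 104 mm across, 115 mm high, yellow band; origin at its underside
- tin_lid: bystander: yellow tin lid, 100 mm across, 8 mm high
- tape_roll: bystander: cream masking tape roll lying flat, 90 mm across, 25 mm high
- sanding_block: bystander: cork sanding block, 100 x 55 x 28 mm
- scraper: bystander: scraper with black handle and steel blade, 170 mm long, 18 mm high
- filler_pot: bystander: white plastic pot, 84 mm across, 75 mm high
Things that resemble listed ones, but are neither listed nor needed, are in the scene too. What is shaped like the brush but red is not meant.

How it is judged:
By the outcome, as a careful person would: the job done as asked, in the order asked, and still so for the second after the job is handed in, while the arm keeps its last pose, push and grip.
It also fails if it takes over 64 s, if anything falls off the work surface, if the arm or the gripper's body presses on something with over 40 N, if the wrist force passes 120 N, or if a joint passes its speed limit or range.

## Working session

There is one attempt and no reset: what is moved stays moved. The work goes in short steps, Python scripts to look and compute and a tool call to move; the robot and the scene stay as the last step left them, time stands still between calls to the robot, and variables do not carry over. Pictures are saved under pics/ and viewed, at most 13 in all, crops included, and the job is handed in when it is done.

Besides the shell and the picture viewer there is one more tool, called after "Request:" as name(argument=value, ...), one argument or row to a line, values as JSON. step_arm: Moves the arm, as the interface text tells. Shifts and turns lie within -1 to 1; 1 stands for 500 mm of shift or pi rad of turn. Its arguments: {"type":"object","properties":{"rows":{"type":"array"},"newtons":{"type":"number"}},"required":["rows"]}

```bash
mkdir -p pics; cat > h.py <<'E'
import numpy as np, cv2
from cell import env
def snap(n,f=None):
    im=env.read_camera(n)
    if f: cv2.imwrite(f,im[:,:,::-1])
    return im
def cast(ci,u,v,z):
    R=np.array(ci["R"]);t=np.array(ci["t"])
    c=-R.T@t; d=R.T@np.array([(u-ci["cx"])/ci["fx"],(v-ci["cy"])/ci["fy"],1])
    return c+d*(z-c[2])/d[2]
def proj(ci,X):
    p=np.array(ci["R"])@np.array(X)+np.array(ci["t"])
    return np.array([ci["fx"]*p[0]/p[2]+ci["cx"],ci["fy"]*p[1]/p[2]+ci["cy"]])
E
python3 - <<'E'
from h import *
a=snap("top","pics/top.png"); b=snap("scene","pics/scene.png")
for n in("top","scene"):
    c=env.camera_info(n); R=np.array(c["R"]);print(n,c["fx"],c["cx"],c["cy"],-R.T@np.array(c["t"]),R.round(3).tolist())
print(env.get_obs())
E
```

```text
top 406.54204159481463 282.6089736298273 205.81972208605808 [0.35736741 0.00334144 1.14124137] [[-0.015, -1.0, -0.001], [-0.993, 0.015, -0.118], [0.118, -0.0, -0.993]]
scene 382.87202334959153 272.482769017031 217.4787154360551 [0.89480766 0.62906339 0.85229161] [[-0.818, 0.576, -0.018], [0.429, 0.588, -0.686], [-0.384, -0.568, -0.728]]
{'time_s': 0.1, 'qpos': array([-73.56091029,  18.4362163 ,  -4.01551042,  83.16926493,
         1.29534157,  78.54294061,  -3.26256038]), 'joint_velocities': array([-0.02074848, -0.02643345,  0.03437189, -0.24187589, -0.0010573 ,
       -0.14507601,  0.02881063]), 'effort': array([ 2.51465127e-05, -4.92572594e+01, -4.05837838e-01, -3.13399637e+01,
       -6.41765655e-02,  3.95928172e-02,  8.24901099e-05]), 'tool_pos': array([0.17504977, 0.62544476, 0.22154314]), 'tool_rot': array([-1.79896835e+02,  5.97632336e-03,  1.64368028e+02]), 'force': array([-0.32708502, -0.50718844,  0.93471894]), 'wrist_torque': array([-0.01401098,  0.02532399, -0.00255761]), 'grasp_force': 0.0, 'grip_width': 0.08697088854643113}
```

View pics/top.png

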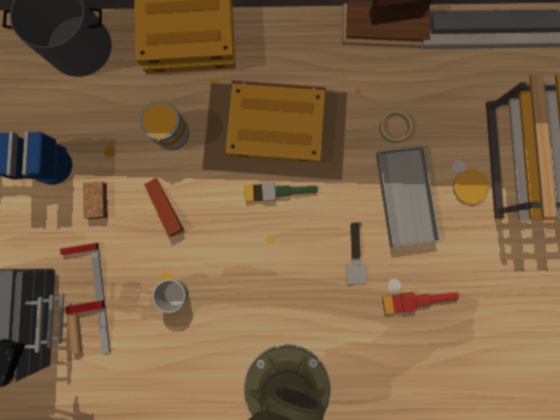

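View pics/scene.png

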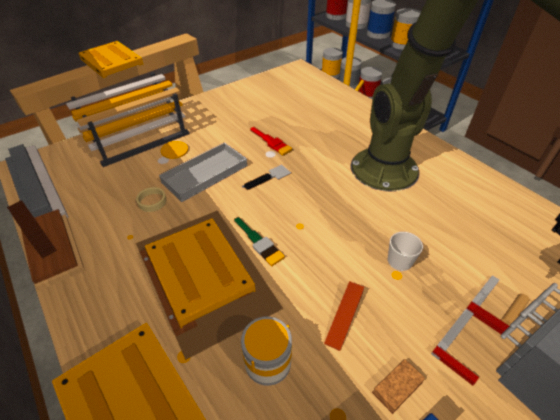

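The top view shows these candidates:
- **Brush:** the green one at (280,190). The red one at (420,302) is not meant.
- **Cover:** the one at (277,122) on the holder, near the brush. The one at (185,35) is a lookalike.
- **Wedge:** (164,208). The red bits at (85,250) and (85,308) are thin clamp handles.
- **Tray:** (407,197). The rack at (525,150) is not it.

I choose green brush, near cover, red-brown wedge and tray, and check them in one close crop.

```bash
python3 - <<'E'
from h import *
a=cv2.imread("pics/top.png");b=cv2.imread("pics/scene.png")
A=cv2.resize(a[75:245,140:335],None,fx=3,fy=3,interpolation=2)
B=cv2.resize(b[270:360,315:375],None,fx=3.7,fy=3.7,interpolation=2)
o=np.zeros((510,800,3),np.uint8);o[:,:585]=A[:510,:585];w=min(215,B.shape[1]);o[:B.shape[0],585:585+w]=B[:510,:w]
cv2.imwrite("pics/crop.png",o)
E
```

```text
(no output)
```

View pics/crop.png

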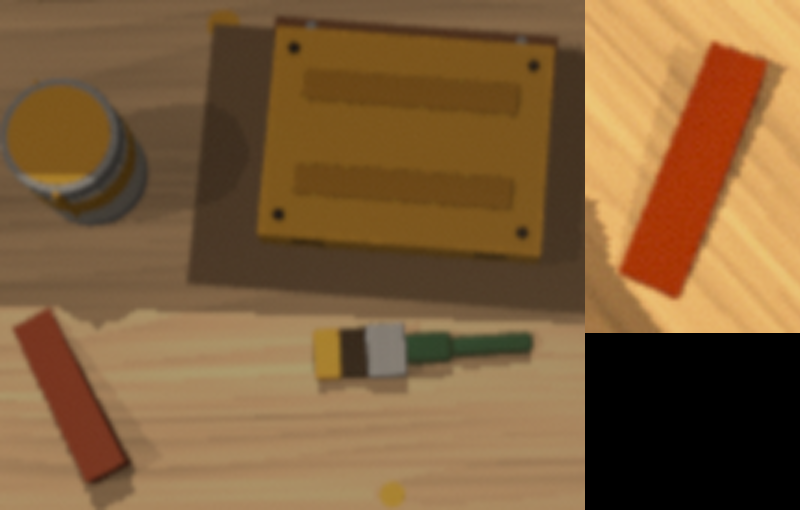

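The crop confirms the choices. The wedge's thin end is at about top (151,181), and its thick end, with the visible end face, is at about (176,233). The brush bristles point left and the cover's front edge faces the robot. Next I measure.

```bash
python3 - <<'E'
from h import *
a=cv2.imread("pics/top.png");b=cv2.imread("pics/scene.png")
T=env.camera_info("top");S=env.camera_info("scene")
def cont(im,lo,hi,roi):
    x0,y0,x1,y1=roi;h=cv2.cvtColor(im,cv2.COLOR_BGR2HSV)
    m=cv2.inRange(h,lo,hi);k=np.zeros_like(m);k[y0:y1,x0:x1]=m[y0:y1,x0:x1]
    k=cv2.morphologyEx(k,cv2.MORPH_OPEN,np.ones((3,3)))
    c=max(cv2.findContours(k,0,1)[0],key=cv2.contourArea);return c,cv2.contourArea(c)
def mid(c):
    p=cv2.boxPoints(cv2.minAreaRect(c)); 
    if np.linalg.norm(p[0]-p[1])>np.linalg.norm(p[1]-p[2]): p=np.roll(p,-1,0)
    return (p[0]+p[1])/2,(p[2]+p[3])/2,p
hsv=cv2.cvtColor(a,cv2.COLOR_BGR2HSV)
for u,v in[(164,208),(172,220),(290,191),(310,190),(277,122),(277,160),(277,172),(405,200),(266,192)]: print((u,v),hsv[v,u])
for n,im,C,roi in(("top",a,T,(135,165,195,245)),("scene",b,S,(315,270,375,360))):
    c,ar=cont(im,(0,130,60),(9,255,255),roi)
    e0,e1,p=mid(c);
    if n=="scene": th,tk=(e0,e1) if e0[1]>e1[1] else (e1,e0)
    else: th,tk=(e0,e1) if e0[1]<e1[1] else (e1,e0)
    X=cast(C,*th,.004);Y=cast(C,*tk,.0323);d=X-Y
    print("wedge",n,ar,th,tk,X.round(4),Y.round(4),np.hypot(d[0],d[1]),np.degrees(np.arctan2(d[1],d[0])),"w",np.linalg.norm(p[0]-p[1]))
for n,im,C,roi in(("top",a,T,(240,175,325,205)),("scene",b,S,(225,210,290,270))):
    c,ar=cont(im,(50,60,20),(95,255,255),roi);e0,e1,p=mid(c)
    P=[cast(C,*e,.010) for e in(e0,e1)];print("green",n,ar,P[0].round(4),P[1].round(4),np.linalg.norm(P[0]-P[1]))
c,ar=cont(a,(15,120,60),(30,255,255),(215,75,335,172))
q=cv2.approxPolyDP(c,6,True)[:,0];print("cover px",q.tolist())
r=cv2.boxPoints(cv2.minAreaRect(c));print(r.round(1).tolist(),[cast(T,*x,.05).round(4).tolist() for x in r])
# tray
E
```

```text
(164, 208) [  8 189 120]
(172, 220) [  7 186 119]
(290, 191) [ 44 100  56]
(310, 190) [50 94 68]
(277, 122) [ 18 198 125]
(277, 160) [ 16 144  78]
(277, 172) [ 15 124  80]
(405, 200) [ 16  30 128]
(266, 192) [ 15  31 131]
wedge top 752.5 [149.8     181.09999] [175.40001 232.3    ] [0.5692 0.3789 0.004 ] [0.4212 0.2964 0.0323] 0.1694832949298878 29.128532652932677 w 14.758062
wedge scene 999.0 [331.77585 346.31036] [356.6724  284.06897] [0.5714 0.3808 0.004 ] [0.4232 0.302  0.0323] 0.1678692217282294 28.024057355803716 w 16.526907
green top 65.5 [ 0.5367 -0.0129  0.01  ] [0.5372 0.0208 0.01  ] 0.03378372521361644
green scene 155.0 [ 0.5416 -0.0889  0.01  ] [0.5358 0.0197 0.01  ] 0.1087881712248421
cover px [[217, 92], [215, 114], [223, 116], [216, 122], [226, 117], [217, 151], [225, 149], [225, 164], [235, 171], [242, 161], [256, 164], [255, 171], [334, 171], [334, 102], [327, 100], [334, 92], [238, 83]]
[[215.0, 83.0], [334.0, 83.0], [334.0, 171.0], [215.0, 171.0]] [[0.8371, 0.1873, 0.05], [0.8318, -0.1464, 0.05], [0.5809, -0.1388, 0.05], [0.5859, 0.1861, 0.05]]
```

```bash
python3 - <<'E'
from h import *
a=cv2.imread("pics/top.png");b=cv2.imread("pics/scene.png")
T=env.camera_info("top");S=env.camera_info("scene")
def msk(im,lo,hi,roi,k=3):
    x0,y0,x1,y1=roi;m=cv2.inRange(cv2.cvtColor(im,cv2.COLOR_BGR2HSV),lo,hi);q=np.zeros_like(m);q[y0:y1,x0:x1]=m[y0:y1,x0:x1]
    q=cv2.morphologyEx(q,cv2.MORPH_OPEN,np.ones((k,k)));q=cv2.morphologyEx(q,cv2.MORPH_CLOSE,np.ones((5,5)))
    return max(cv2.findContours(q,0,1)[0],key=cv2.contourArea)
for n,im,C,roi in(("top",a,T,(240,175,325,205)),("scene",b,S,(225,210,290,270))):
    c=msk(im,(33,50,20),(95,255,255),roi,2);r=cv2.minAreaRect(c);p=cv2.boxPoints(r)
    P=np.array([cast(C,*x,.010) for x in p]);print("green",n,P[:,:2].round(4).tolist(),cv2.contourArea(c))
    v=cv2.fitLine(np.array([cast(C,*x,.010)[:2] for x in c[:,0]],np.float32),2,0,.01,.01).ravel();print(v)
c=msk(a,(12,175,85),(30,255,255),(215,75,335,172));r=cv2.minAreaRect(c);p=cv2.boxPoints(r)
print("cover",p.round(1).tolist(),cv2.contourArea(c))
P=np.array([cast(T,*x,.05)[:2] for x in p]);print(P.round(4).tolist(),np.linalg.norm(np.diff(P,axis=0),axis=1),P.mean(0))
hs=cv2.cvtColor(b,cv2.COLOR_BGR2HSV)
# cover scene
c=msk(b,(12,175,85),(30,255,255),(140,210,260,325));p=cv2.boxPoints(cv2.minAreaRect(c))
q=cv2.approxPolyDP(c,5,True)[:,0]; print("cover scene",[(x.tolist(),cast(S,*x,.05)[:2].round(4).tolist()) for x in q])
# tray: low saturation
for n,im,C,roi,in(("top",a,T,(365,135,450,260)),("scene",b,S,(150,135,260,205))):
    c=msk(im,(0,0,0),(180,75,255),roi);p=cv2.boxPoints(cv2.minAreaRect(c))
    P=np.array([cast(C,*x,.034)[:2] for x in p]);print("tray",n,p.round(1).tolist(),P.round(4).tolist(),np.linalg.norm(np.diff(P,axis=0),axis=1),P.mean(0))
    q=cv2.approxPolyDP(c,5,True)[:,0]; print([(x.tolist(),cast(C,*x,.034)[:2].round(3).tolist()) for x in q])
E
```

```text
green top [[0.5438, 0.0212], [0.5549, -0.0935], [0.5299, -0.0956], [0.5188, 0.0188]] 223.5
[ 0.03195965 -0.9994892   0.5343757  -0.03507776]
green scene [[0.5563, -0.0806], [0.5263, -0.092], [0.5211, 0.0223], [0.5495, 0.0314]] 187.0
[ 0.05087356 -0.9987051   0.5377988  -0.02513982]
cover [[225.1999969482422, 153.6999969482422], [230.8000030517578, 82.19999694824219], [325.1000061035156, 89.5999984741211], [319.3999938964844, 161.10000610351562]] 6553.0
[[0.6339, 0.1585], [0.8388, 0.143], [0.813, -0.1208], [0.6092, -0.0998]] [0.20543921 0.26507707 0.20486993] [0.72373579 0.02022444]
cover scene [([213, 218], [0.6112, -0.097]), ([144, 245], [0.8126, -0.1193]), ([178, 324], [0.8394, 0.1492]), ([255, 291], [0.6476, 0.179])]
tray top [[375.3999938964844, 151.3000030517578], [424.8999938964844, 143.6999969482422], [439.8999938964844, 241.10000610351562], [390.3999938964844, 248.6999969482422]] [[0.6382, -0.258], [0.6577, -0.3969], [0.3863, -0.4222], [0.3678, -0.2872]] [0.14028578 0.27263609 0.13630337] [ 0.51249026 -0.34107653]
[([423, 146], [0.651, -0.391]), ([377, 153], [0.633, -0.262]), ([391, 246], [0.375, -0.289]), ([439, 241], [0.387, -0.42])]
tray scene [[158.1999969482422, 175.39999389648438], [235.0, 137.0], [249.8000030517578, 166.60000610351562], [173.0, 205.0]] [[0.6579, -0.3887], [0.3401, -0.4233], [0.389, -0.2472], [0.6779, -0.2316]] [0.31959688 0.1827831  0.28923795] [ 0.51622239 -0.32271291]
[([246, 159], [0.377, -0.289]), ([223, 143], [0.394, -0.417]), ([160, 177], [0.656, -0.378]), ([183, 200], [0.643, -0.233]), ([243, 167], [0.409, -0.259])]
```

```bash
cat >> h.py <<'E'
from scipy.spatial.transform import Rotation as Ro
def plan(x,y,z,yaw,n,pos=None,yaw0=None):
    """print n rows that turn tool-down pose to target while going straight"""
    o=env.get_obs(); r=np.array(o["tool_rot"]); p=np.array(o["tool_pos"])
    R=Ro.from_euler("xyz",r,degrees=True); G=Ro.from_euler("xyz",[180,0,yaw],degrees=True)
    w=(R.inv()*G).as_rotvec()/n; d=(np.array([x,y,z])-p)/n
    print("now",p.round(4),r.round(2),"turn/row deg",np.degrees(np.linalg.norm(w)).round(2),"mm/row",(1e3*np.linalg.norm(d)).round(1))
    for i in range(n):
        print("ang",(w/np.pi).round(4).tolist(),"sl",(R.inv().apply(d)/.5).round(4).tolist()); R=R*Ro.from_rotvec(w)
E
python3 - <<'E'
from h import *
a=cv2.imread("pics/top.png");T=env.camera_info("top")
hs=cv2.cvtColor(a,cv2.COLOR_BGR2HSV)
m=cv2.inRange(hs,(33,50,20),(95,255,255))
for u in range(270,322,2):
    v=np.where(m[178:204,u])[0]
    if len(v): print(u,v.min()+178,v.max()+178,cast(T,u,(v.min()+v.max())/2+178,.009)[:2].round(4),end=" | ")
print()
for u in(244,246,274,275): print(u,cast(T,u,191.5,.009)[:2].round(4))
o=env.get_obs();W=env.camera_info("wrist");R=np.array(W["R"]);c=-R.T@np.array(W["t"])
Rt=Ro.from_euler("xyz",o["tool_rot"],degrees=True)
print("cam in tool",Rt.inv().apply(c-o["tool_pos"]).round(3),(R@Rt.as_matrix()).round(2).tolist(),W["fx"])
plan(.537,-.002,.17,92.3,12)
E
```

```text
276 187 194 [0.5359 0.0209] | 278 187 195 [0.5344 0.0153] | 280 187 195 [0.5343 0.0096] | 282 186 194 [0.5371 0.004 ] | 284 186 194 [ 0.537  -0.0017] | 286 186 194 [ 0.5369 -0.0073] | 288 186 194 [ 0.5368 -0.0129] | 290 188 193 [ 0.5353 -0.0186] | 292 188 192 [ 0.5367 -0.0242] | 294 188 192 [ 0.5366 -0.0299] | 296 187 192 [ 0.5379 -0.0355] | 298 187 192 [ 0.5378 -0.0411] | 300 187 192 [ 0.5377 -0.0468] | 302 187 192 [ 0.5377 -0.0524] | 304 187 191 [ 0.539  -0.0581] | 306 187 191 [ 0.5389 -0.0637] | 308 187 191 [ 0.5388 -0.0694] | 310 187 191 [ 0.5387 -0.075 ] | 312 187 191 [ 0.5386 -0.0806] | 314 186 191 [ 0.54   -0.0863] | 316 187 190 [ 0.5399 -0.0919] | 
244 [0.5345 0.1111]
246 [0.5344 0.1054]
274 [0.5332 0.0266]
275 [0.5331 0.0237]
cam in tool [ 0.079  0.    -0.162] [[0.0, 1.0, 0.0], [-0.96, 0.0, -0.28], [-0.28, 0.0, 0.96]] 364.8242184780316
now [0.175  0.6254 0.2215] [-1.7990e+02  1.0000e-02  1.6437e+02] turn/row deg 6.01 mm/row 60.5
ang [-0.0, 0.0, 0.0334] sl [-0.0863, -0.0844, 0.0088]
ang [-0.0, 0.0, 0.0334] sl [-0.0946, -0.0749, 0.0087]
ang [-0.0, 0.0, 0.0334] sl [-0.102, -0.0646, 0.0087]
ang [-0.0, 0.0, 0.0334] sl [-0.1082, -0.0536, 0.0087]
ang [-0.0, 0.0, 0.0334] sl [-0.1132, -0.042, 0.0087]
ang [-0.0, 0.0, 0.0334] sl [-0.117, -0.0299, 0.0087]
ang [-0.0, 0.0, 0.0334] sl [-0.1194, -0.0175, 0.0086]
ang [-0.0, 0.0, 0.0334] sl [-0.1206, -0.0049, 0.0086]
ang [-0.0, 0.0, 0.0334] sl [-0.1205, 0.0077, 0.0086]
ang [-0.0, 0.0, 0.0334] sl [-0.119, 0.0203, 0.0086]
ang [-0.0, 0.0, 0.0334] sl [-0.1162, 0.0326, 0.0086]
ang [-0.0, 0.0, 0.0334] sl [-0.1122, 0.0446, 0.0086]
```

Request:
step_arm(
  rows=[
    {"angular": [0, 0, 0.0334], "slide": [-0.086, -0.084, 0.009], "jaw": 1},
    {"angular": [0, 0, 0.0334], "slide": [-0.095, -0.075, 0.009], "jaw": 1},
    {"angular": [0, 0, 0.0334], "slide": [-0.102, -0.065, 0.009], "jaw": 1},
    {"angular": [0, 0, 0.0334], "slide": [-0.108, -0.054, 0.009], "jaw": 1},
    {"angular": [0, 0, 0.0334], "slide": [-0.113, -0.042, 0.009], "jaw": 1},
    {"angular": [0, 0, 0.0334], "slide": [-0.117, -0.03, 0.009], "jaw": 1},
    {"angular": [0, 0, 0.0334], "slide": [-0.119, -0.018, 0.009], "jaw": 1},
    {"angular": [0, 0, 0.0334], "slide": [-0.121, -0.005, 0.009], "jaw": 1},
    {"angular": [0, 0, 0.0334], "slide": [-0.12, 0.008, 0.009], "jaw": 1},
    {"angular": [0, 0, 0.0334], "slide": [-0.119, 0.02, 0.009], "jaw": 1},
  ],
)

```text
time_s: 1.35
tool_pos: [0.4765, 0.1013, 0.1774]
tool_rot: [180.0, -0.0, 104.1]
force: [-0.7, 0.6, -0.3]
grip_width: 0.087
grasp_force: 0.0
```

Request:
step_arm(
  rows=[
    {"angular": [0, 0, 0.0334], "slide": [-0.116, 0.033, 0.009], "jaw": 1},
    {"angular": [0, 0, 0.0334], "slide": [-0.112, 0.045, 0.009], "jaw": 1},
    {"angular": [0, 0, 0], "slide": [0, 0, 0], "jaw": 1},
    {"angular": [0, 0, 0], "slide": [0, 0, 0], "jaw": 1},
  ],
)

```text
time_s: 1.85
tool_pos: [0.536, -0.0009, 0.168]
tool_rot: [-179.9, -0.0, 92.2]
force: [0.3, 1.2, -0.8]
grip_width: 0.0871
grasp_force: 0.0
```

```bash
python3 - <<'E'
from h import *
print(env.get_obs()["time_s"],env.get_obs()["qpos"])
W=env.camera_info("wrist");im=snap("wrist","pics/w1.png")
m=cv2.inRange(cv2.cvtColor(im,cv2.COLOR_RGB2HSV),(33,50,20),(95,255,255))
m=cv2.morphologyEx(m,cv2.MORPH_OPEN,np.ones((5,5)))
c=max(cv2.findContours(m,0,1)[0],key=cv2.contourArea);p=cv2.boxPoints(cv2.minAreaRect(c))
print([cast(W,*x,.009)[:2].round(4).tolist() for x in p])
print(proj(W,[.5365,.002,.01]),proj(W,[.624,.0295,.016]))
plan(.5365,.002,.03,92.3,4)
E
```

```text
1.85 [-33.87783482   6.88960444  33.65596905 104.5947256   -4.08428477
  69.78662772   3.24972436]
[[0.5199, 0.024], [0.5482, 0.0252], [0.5545, -0.0936], [0.5233, -0.0949]]
[279.69847343 193.2228164 ] [382.12137739 167.87493442]
now [0.536  0.     0.1682] [-1.7994e+02 -4.0000e-02  9.2340e+01] turn/row deg 0.02 mm/row 34.5
ang [-0.0001, -0.0001, 0.0001] sl [0.0009, 0.0004, 0.0691]
ang [-0.0001, -0.0001, 0.0001] sl [0.0009, 0.0004, 0.0691]
ang [-0.0001, -0.0001, 0.0001] sl [0.001, 0.0003, 0.0691]
ang [-0.0001, -0.0001, 0.0001] sl [0.001, 0.0003, 0.0691]
```

View pics/w1.png

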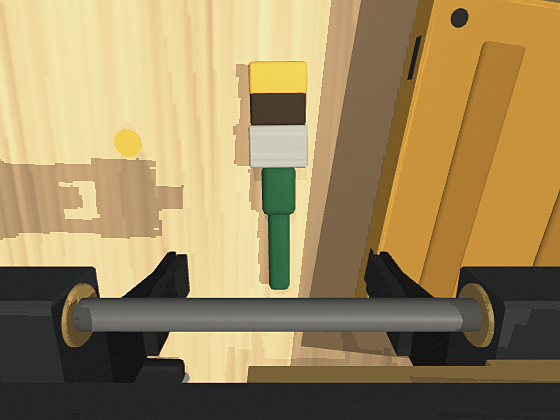

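The green handle's swell is at (279,191), where the projection of my grip point lands (280,193). The cover edge is well to the right of the finger. Going down.

Request:
step_arm(
  rows=[
    {"angular": [0, 0, 0], "slide": [0.004, 0, 0.07], "jaw": 1},
    {"angular": [0, 0, 0], "slide": [0, 0, 0.07], "jaw": 1},
    {"angular": [0, 0, 0], "slide": [0, 0, 0.07], "jaw": 1},
    {"angular": [0, 0, 0], "slide": [0, 0, 0.07], "jaw": 1},
    {"angular": [0, 0, 0], "slide": [0, 0, 0.025], "jaw": 1},
    {"angular": [0, 0, 0], "slide": [0, 0, 0.02], "jaw": 1},
    {"angular": [0, 0, 0], "slide": [0, 0, 0], "jaw": 1},
  ],
)

```text
time_s: 2.78
tool_pos: [0.5367, 0.0011, 0.0064]
tool_rot: [180.0, -0.0, 92.3]
force: [0.6, 0.3, 0.4]
grip_width: 0.0869
grasp_force: 0.0
```

Request:
step_arm(
  newtons=20,
  rows=[
    {"angular": [0, 0, 0], "slide": [0, 0, 0], "jaw": 0},
    {"angular": [0, 0, 0], "slide": [0, 0, 0], "jaw": 0},
    {"angular": [0, 0, 0], "slide": [0, 0, 0], "jaw": 0},
    {"angular": [0, 0, 0], "slide": [0, 0, 0], "jaw": 0},
    {"angular": [0, 0, 0], "slide": [0, 0, 0], "jaw": 0},
    {"angular": [0, 0, 0], "slide": [0, 0, 0], "jaw": 0},
  ],
)

```text
time_s: 3.52
tool_pos: [0.5365, 0.0006, 0.006]
tool_rot: [180.0, -0.0, 92.2]
force: [-0.2, 0.4, 0.8]
grip_width: 0.0348
grasp_force: 0.0
```

Request:
step_arm(
  rows=[
    {"angular": [0, 0, 0], "slide": [0, 0, 0], "jaw": 0},
    {"angular": [0, 0, 0], "slide": [0, 0, 0], "jaw": 0},
    {"angular": [0, 0, 0], "slide": [0, 0, 0], "jaw": 0},
  ],
)

```text
time_s: 3.9
tool_pos: [0.5365, 0.0006, 0.006]
tool_rot: [180.0, -0.0, 92.2]
force: [0.5, 0.2, -0.1]
grip_width: 0.0301
grasp_force: 20.0
```

Request:
step_arm(
  rows=[
    {"angular": [0, 0, 0], "slide": [0, 0, -0.03], "jaw": 0},
    {"angular": [0, 0, 0], "slide": [0, 0, -0.08], "jaw": 0},
    {"angular": [0, 0, 0], "slide": [0, 0, -0.09], "jaw": 0},
    {"angular": [0, 0, 0], "slide": [0, 0, -0.09], "jaw": 0},
  ],
)

```text
time_s: 4.4
tool_pos: [0.5364, 0.0004, 0.1534]
tool_rot: [180.0, -0.0, 92.2]
force: [0.6, 0.5, -1.6]
grip_width: 0.0298
grasp_force: 20.0
```

```bash
python3 - <<'E'
from h import *
print(env.get_obs()["grip_width"],env.get_obs()["grasp_force"])
plan(.500,-.342,.13,5.7,10)
E
```

```text
0.029832451874305204 19.983666837215424
now [5.364e-01 4.000e-04 1.534e-01] [ 1.7996e+02 -1.0000e-02  9.2200e+01] turn/row deg 8.65 mm/row 34.5
ang [0.0, -0.0, 0.0481] sl [-0.0681, -0.0099, 0.0047]
ang [0.0, -0.0, 0.0481] sl [-0.0689, 0.0005, 0.0047]
ang [0.0, -0.0, 0.0481] sl [-0.068, 0.0108, 0.0047]
ang [0.0, -0.0, 0.0481] sl [-0.0656, 0.0209, 0.0047]
ang [0.0, -0.0, 0.0481] sl [-0.0617, 0.0305, 0.0047]
ang [0.0, -0.0, 0.0481] sl [-0.0564, 0.0395, 0.0047]
ang [0.0, -0.0, 0.0481] sl [-0.0498, 0.0475, 0.0047]
ang [0.0, -0.0, 0.0481] sl [-0.0421, 0.0545, 0.0047]
ang [0.0, -0.0, 0.0481] sl [-0.0335, 0.0602, 0.0047]
ang [0.0, -0.0, 0.0481] sl [-0.024, 0.0645, 0.0047]
```

Request:
step_arm(
  rows=[
    {"angular": [0, 0, 0.048], "slide": [-0.068, -0.01, 0.005], "jaw": 0},
    {"angular": [0, 0, 0.048], "slide": [-0.069, 0, 0.005], "jaw": 0},
    {"angular": [0, 0, 0.048], "slide": [-0.068, 0.011, 0.005], "jaw": 0},
    {"angular": [0, 0, 0.048], "slide": [-0.066, 0.021, 0.005], "jaw": 0},
    {"angular": [0, 0, 0.048], "slide": [-0.062, 0.03, 0.005], "jaw": 0},
    {"angular": [0, 0, 0.048], "slide": [-0.056, 0.04, 0.005], "jaw": 0},
    {"angular": [0, 0, 0.048], "slide": [-0.05, 0.048, 0.005], "jaw": 0},
    {"angular": [0, 0, 0.048], "slide": [-0.042, 0.054, 0.005], "jaw": 0},
    {"angular": [0, 0, 0.048], "slide": [-0.034, 0.06, 0.005], "jaw": 0},
    {"angular": [0, 0, 0.048], "slide": [-0.024, 0.064, 0.005], "jaw": 0},
  ],
)

```text
time_s: 5.65
tool_pos: [0.5, -0.3426, 0.127]
tool_rot: [-180.0, -0.1, 5.6]
force: [0.7, 0.2, -1.4]
grip_width: 0.0298
grasp_force: 20.0
```

Request:
step_arm(
  rows=[
    {"angular": [0, 0, 0], "slide": [0, 0, 0], "jaw": 0},
    {"angular": [0, 0, 0], "slide": [0, 0, 0], "jaw": 0},
  ],
)

```text
time_s: 5.9
tool_pos: [0.5003, -0.3409, 0.1264]
tool_rot: [-179.9, -0.0, 5.9]
force: [0.3, 0.2, -0.4]
grip_width: 0.0299
grasp_force: 20.0
```

```bash
python3 - <<'E'
from h import *
W=env.camera_info("wrist");im=snap("wrist","pics/w2.png")
print(proj(W,[.512,-.341,.004]))
for s in(-1,1):
  for t in(-1,1):
    d=np.array([np.cos(.0995),np.sin(.0995)]);e=np.array([-d[1],d[0]]);q=np.array([.512,-.341])+s*.135*d+t*.065*e;print(s,t,proj(W,[*q,.034]).round(0))
plan(.5,-.342,.013,5.7,4)
E
```

```text
[279.77127671 190.53393516]
-1 -1 [358. 359.]
-1 1 [200. 358.]
1 -1 [387. -13.]
1 1 [176. -14.]
now [ 0.5006 -0.3404  0.1263] [-1.7993e+02 -4.0000e-02  5.9600e+00] turn/row deg 0.07 mm/row 28.3
ang [-0.0001, -0.0001, 0.0004] sl [-0.0004, 0.0008, 0.0567]
ang [-0.0001, -0.0001, 0.0004] sl [-0.0004, 0.0008, 0.0567]
ang [-0.0001, -0.0001, 0.0004] sl [-0.0004, 0.0008, 0.0567]
ang [-0.0001, -0.0001, 0.0004] sl [-0.0004, 0.0008, 0.0567]
```

View pics/w2.png

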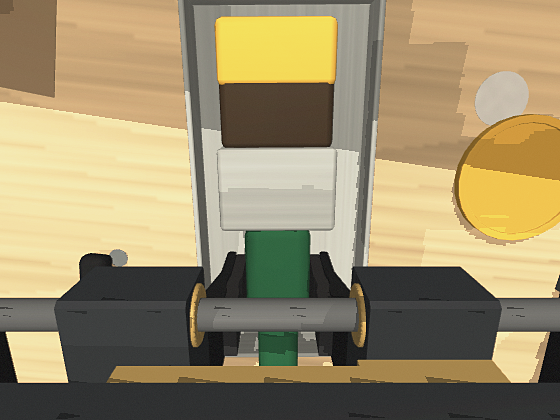

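The brush sits centred over the tray. The tray walls at x≈185 and x≈380 match the projected corners. Lowering to just above the tray floor, then a partial release.

Request:
step_arm(
  rows=[
    {"angular": [0, 0, 0], "slide": [0, 0.003, 0.06], "jaw": 0},
    {"angular": [0, 0, 0], "slide": [0, 0, 0.06], "jaw": 0},
    {"angular": [0, 0, 0], "slide": [0, 0, 0.06], "jaw": 0},
    {"angular": [0, 0, 0], "slide": [0, 0, 0.03], "jaw": 0},
    {"angular": [0, 0, 0], "slide": [0, 0, 0.018], "jaw": 0},
    {"angular": [0, 0, 0], "slide": [0, 0, 0], "jaw": 0},
    {"angular": [0, 0, 0], "slide": [0, 0, 0], "jaw": 0},
  ],
)

```text
time_s: 6.82
tool_pos: [0.5008, -0.3437, 0.0131]
tool_rot: [180.0, -0.1, 5.8]
force: [0.3, 0.6, -0.6]
grip_width: 0.0299
grasp_force: 20.0
```

Request:
step_arm(
  rows=[
    {"angular": [0, 0, 0], "slide": [0, 0, 0], "jaw": 0.6},
    {"angular": [0, 0, 0], "slide": [0, 0, 0], "jaw": 0.6},
    {"angular": [0, 0, 0], "slide": [0, 0, 0], "jaw": 0.6},
    {"angular": [0, 0, 0], "slide": [0, 0, -0.02], "jaw": 0.6},
    {"angular": [0, 0, 0], "slide": [0, 0, -0.06], "jaw": 0.6},
    {"angular": [0, 0, 0], "slide": [0, 0, -0.1], "jaw": 0.6},
    {"angular": [0, 0, 0], "slide": [0, 0, -0.12], "jaw": 0.6},
    {"angular": [0, 0, 0], "slide": [0, 0, -0.1], "jaw": 1},
  ],
)

```text
time_s: 7.82
tool_pos: [0.5001, -0.3437, 0.2152]
tool_rot: [179.9, -0.1, 5.8]
force: [0.9, -0.5, -0.7]
grip_width: 0.057
grasp_force: 0.0
```

```bash
python3 - <<'E'
from h import *
W=env.camera_info("wrist");im=snap("wrist","pics/w3.png")
m=cv2.inRange(cv2.cvtColor(im,cv2.COLOR_RGB2HSV),(33,50,20),(95,255,255));m=cv2.morphologyEx(m,cv2.MORPH_OPEN,np.ones((5,5)))
c=max(cv2.findContours(m,0,1)[0],key=cv2.contourArea);print([cast(W,*x,.014)[:2].round(4).tolist() for x in cv2.boxPoints(cv2.minAreaRect(c))])
plan(.436,.304,.22,29,12)
plan(.436,.304,.22,29-180,18)
E
```

```text
[[0.5215, -0.3268], [0.5244, -0.3545], [0.4063, -0.3679], [0.4032, -0.3376]]
now [ 0.5026 -0.3462  0.2218] [179.66  -0.58   5.77] turn/row deg 1.94 mm/row 54.5
ang [0.0002, -0.0002, -0.0108] sl [-0.0001, -0.1089, -0.0003]
ang [0.0002, -0.0002, -0.0108] sl [0.0035, -0.1089, -0.0003]
ang [0.0002, -0.0002, -0.0108] sl [0.0072, -0.1087, -0.0002]
ang [0.0002, -0.0002, -0.0108] sl [0.0109, -0.1084, -0.0001]
ang [0.0002, -0.0002, -0.0108] sl [0.0145, -0.108, -0.0001]
ang [0.0002, -0.0002, -0.0108] sl [0.0182, -0.1074, -0.0]
ang [0.0002, -0.0002, -0.0108] sl [0.0218, -0.1067, 0.0]
ang [0.0002, -0.0002, -0.0108] sl [0.0254, -0.1059, 0.0001]
ang [0.0002, -0.0002, -0.0108] sl [0.0289, -0.105, 0.0001]
ang [0.0002, -0.0002, -0.0108] sl [0.0325, -0.104, 0.0002]
ang [0.0002, -0.0002, -0.0108] sl [0.036, -0.1028, 0.0002]
ang [0.0002, -0.0002, -0.0108] sl [0.0394, -0.1015, 0.0003]
now [ 0.5026 -0.3462  0.2218] [179.66  -0.58   5.77] turn/row deg 8.71 mm/row 36.3
ang [-0.0002, -0.0002, 0.0484] sl [-0.0001, -0.0726, -0.0002]
ang [-0.0002, -0.0002, 0.0484] sl [-0.0111, -0.0718, -0.0003]
ang [-0.0002, -0
[... 261 characters left out ...]
] sl [-0.0575, -0.0444, -0.0004]
ang [-0.0002, -0.0002, 0.0484] sl [-0.0635, -0.0352, -0.0004]
ang [-0.0002, -0.0002, 0.0484] sl [-0.0681, -0.0251, -0.0003]
ang [-0.0002, -0.0002, 0.0484] sl [-0.0712, -0.0145, -0.0003]
ang [-0.0002, -0.0002, 0.0484] sl [-0.0725, -0.0036, -0.0003]
ang [-0.0002, -0.0002, 0.0484] sl [-0.0722, 0.0074, -0.0002]
ang [-0.0002, -0.0002, 0.0484] sl [-0.0703, 0.0183, -0.0002]
ang [-0.0002, -0.0002, 0.0484] sl [-0.0667, 0.0287, -0.0001]
ang [-0.0002, -0.0002, 0.0484] sl [-0.0616, 0.0385, -0.0001]
ang [-0.0002, -0.0002, 0.0484] sl [-0.055, 0.0474, 0.0]
ang [-0.0002, -0.0002, 0.0484] sl [-0.0472, 0.0552, 0.0001]
ang [-0.0002, -0.0002, 0.0484] sl [-0.0383, 0.0617, 0.0001]
```

Request:
step_arm(
  rows=[
    {"angular": [0, 0, -0.011], "slide": [0, -0.109, 0], "jaw": 1},
    {"angular": [0, 0, -0.011], "slide": [0.004, -0.109, 0], "jaw": 1},
    {"angular": [0, 0, -0.011], "slide": [0.007, -0.109, 0], "jaw": 1},
    {"angular": [0, 0, -0.011], "slide": [0.011, -0.108, 0], "jaw": 1},
    {"angular": [0, 0, -0.011], "slide": [0.015, -0.108, 0], "jaw": 1},
    {"angular": [0, 0, -0.011], "slide": [0.018, -0.107, 0], "jaw": 1},
    {"angular": [0, 0, -0.011], "slide": [0.022, -0.107, 0], "jaw": 1},
    {"angular": [0, 0, -0.011], "slide": [0.025, -0.106, 0], "jaw": 1},
    {"angular": [0, 0, -0.011], "slide": [0.029, -0.105, 0], "jaw": 1},
    {"angular": [0, 0, -0.011], "slide": [0.033, -0.104, 0], "jaw": 1},
  ],
)

```text
time_s: 9.12
tool_pos: [0.4427, 0.1999, 0.2127]
tool_rot: [-180.0, -0.1, 25.6]
force: [1.3, -0.9, 0.5]
grip_width: 0.087
grasp_force: 0.0
```

Request:
step_arm(
  rows=[
    {"angular": [0, 0, -0.011], "slide": [0.036, -0.103, 0], "jaw": 1},
    {"angular": [0, 0, -0.011], "slide": [0.039, -0.102, 0], "jaw": 1},
    {"angular": [0, 0, 0], "slide": [0, 0, 0], "jaw": 1},
    {"angular": [0, 0, 0], "slide": [0, 0, 0], "jaw": 1},
    {"angular": [0, 0, 0], "slide": [0, 0, 0], "jaw": 1},
  ],
)

```text
time_s: 9.75
tool_pos: [0.4312, 0.3053, 0.2124]
tool_rot: [-180.0, -0.0, 29.4]
force: [1.0, -0.4, 0.3]
grip_width: 0.0872
grasp_force: 0.0
```

```bash
python3 - <<'E'
from h import *
W=env.camera_info("wrist");im=snap("wrist","pics/w4.png")
m=cv2.inRange(cv2.cvtColor(im,cv2.COLOR_RGB2HSV),(0,130,50),(10,255,255));m=cv2.morphologyEx(m,cv2.MORPH_OPEN,np.ones((5,5)))
c=max(cv2.findContours(m,0,1)[0],key=cv2.contourArea);p=cv2.boxPoints(cv2.minAreaRect(c));print(p.round(0).tolist(),cv2.contourArea(c))
q=cv2.approxPolyDP(c,6,True)[:,0];print([(x.tolist(),cast(W,*x,.004)[:2].round(4).tolist(),cast(W,*x,.0323)[:2].round(4).tolist()) for x in q])
print(env.get_obs()["qpos"])
plan(.444,.311,.10,28.7,4)
E
```

```text
[[257.0, 200.0], [259.0, 12.0], [302.0, 12.0], [300.0, 200.0]] 7748.5
[([260, 12], [0.561, 0.3981], [0.5562, 0.394]), ([258, 200], [0.4051, 0.3151], [0.4122, 0.3173]), ([298, 200], [0.4258, 0.2787], [0.4313, 0.2837]), ([302, 13], [0.5791, 0.3644], [0.5729, 0.3629])]
[-62.39027979   3.58366781  25.36954217 102.09119099  -1.60024876
  74.6503713  -97.21693855]
now [0.4311 0.3054 0.2124] [-1.7999e+02 -2.0000e-02  2.9420e+01] turn/row deg 0.18 mm/row 28.3
ang [-0.0, -0.0, 0.001] sl [0.007, 0.0007, 0.0562]
ang [-0.0, -0.0, 0.001] sl [0.007, 0.0007, 0.0562]
ang [-0.0, -0.0, 0.001] sl [0.007, 0.0007, 0.0562]
ang [-0.0, -0.0, 0.001] sl [0.007, 0.0007, 0.0562]
```

View pics/w4.png

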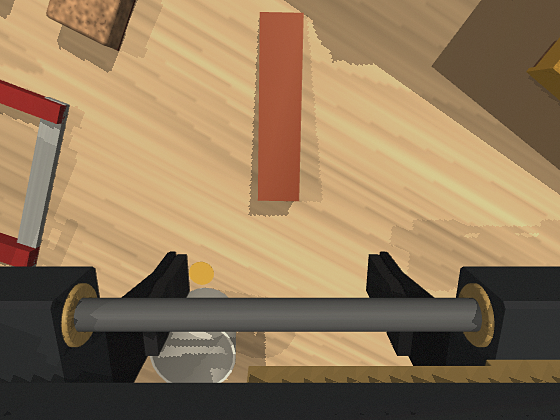

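The wedge is at x 258–302, with its thick end at v≈200. The measured mid-points give 169 mm length at 28.6° and confirm the top-view figures. The pot is behind the gripper, so I check its clearance before going down.

```bash
python3 - <<'E'
from h import *
T=env.camera_info("top")
p=cast(T,170,294,.075)[:2]; print("pot",p)
a=np.radians(28.6);d=p-[.4437,.3125];print("along",d@[np.cos(a),np.sin(a)],"across",d@[-np.sin(a),np.cos(a)])
plan(.4437,.3125,.004,28.6,6)
E
```

```text
pot [0.26007616 0.29644027]
along -0.16890627178721565 across 0.07379906992855159
now [0.4311 0.3054 0.2124] [-1.7999e+02 -2.0000e-02  2.9420e+01] turn/row deg 0.14 mm/row 34.8
ang [-0.0, -0.0, 0.0008] sl [0.0048, 0.0, 0.0695]
ang [-0.0, -0.0, 0.0008] sl [0.0048, 0.0, 0.0695]
ang [-0.0, -0.0, 0.0008] sl [0.0048, -0.0, 0.0695]
ang [-0.0, -0.0, 0.0008] sl [0.0048, -0.0, 0.0695]
ang [-0.0, -0.0, 0.0008] sl [0.0048, -0.0, 0.0695]
ang [-0.0, -0.0, 0.0008] sl [0.0048, -0.0, 0.0695]
```

Request:
step_arm(
  rows=[
    {"angular": [0, 0, 0.005], "slide": [0.015, 0, 0.08], "jaw": 1},
    {"angular": [0, 0, 0], "slide": [0.014, 0, 0.09], "jaw": 1},
    {"angular": [0, 0, 0], "slide": [0, 0, 0.09], "jaw": 1},
    {"angular": [0, 0, 0], "slide": [0, 0, 0.09], "jaw": 1},
    {"angular": [0, 0, 0], "slide": [0, 0, 0.045], "jaw": 1},
    {"angular": [0, 0, 0], "slide": [0, 0, 0.021], "jaw": 1},
    {"angular": [0, 0, 0], "slide": [0, 0, 0], "jaw": 1},
  ],
)

```text
time_s: 10.68
tool_pos: [0.4434, 0.3136, 0.0042]
tool_rot: [180.0, 0.0, 28.6]
force: [0.2, 0.2, -0.3]
grip_width: 0.0869
grasp_force: 0.0
```

Request:
step_arm(
  newtons=50,
  rows=[
    {"angular": [0, 0, 0], "slide": [0, 0, 0], "jaw": 0},
    {"angular": [0, 0, 0], "slide": [0, 0, 0], "jaw": 0},
    {"angular": [0, 0, 0], "slide": [0, 0, 0], "jaw": 0},
    {"angular": [0, 0, 0], "slide": [0, 0, 0], "jaw": 0},
    {"angular": [0, 0, 0], "slide": [0, 0, 0], "jaw": 0},
    {"angular": [0, 0, 0], "slide": [0, 0, 0], "jaw": 0},
    {"angular": [0, 0, 0], "slide": [0, 0, 0], "jaw": 0},
    {"angular": [0, 0, 0], "slide": [0, 0, 0], "jaw": 0},
  ],
)

```text
time_s: 11.68
tool_pos: [0.4432, 0.3138, 0.0041]
tool_rot: [180.0, 0.0, 28.7]
force: [-0.4, -0.8, 1.1]
grip_width: 0.0397
grasp_force: 49.8
```

Request:
step_arm(
  rows=[
    {"angular": [0, 0, 0], "slide": [0, 0, -0.02], "jaw": 0},
    {"angular": [0, 0, 0], "slide": [0, 0, -0.02], "jaw": 0},
    {"angular": [0, 0, 0], "slide": [0, 0, 0], "jaw": 0},
  ],
)

```text
time_s: 12.05
tool_pos: [0.4438, 0.3149, 0.0254]
tool_rot: [-179.9, -0.1, 28.7]
force: [-0.4, 0.2, -0.8]
grip_width: 0.0395
grasp_force: 49.8
```

```bash
python3 - <<'E'
from h import *
print(env.get_obs()["grip_width"],env.get_obs()["qpos"]);plan(.450,.0457,.024,-5.3,10)
E
```

```text
0.03945765379383367 [-59.84829247  17.021094    24.68344003 111.11549337  -8.78636338
  53.51688841 -92.19535691]
now [0.4438 0.3149 0.0254] [-1.7995e+02 -1.4000e-01  2.8700e+01] turn/row deg 3.4 mm/row 26.9
ang [-0.0001, -0.0001, 0.0189] sl [-0.0248, 0.0478, 0.0002]
ang [-0.0001, -0.0001, 0.0189] sl [-0.0219, 0.0492, 0.0002]
ang [-0.0001, -0.0001, 0.0189] sl [-0.0189, 0.0504, 0.0002]
ang [-0.0001, -0.0001, 0.0189] sl [-0.0159, 0.0515, 0.0002]
ang [-0.0001, -0.0001, 0.0189] sl [-0.0128, 0.0523, 0.0002]
ang [-0.0001, -0.0001, 0.0189] sl [-0.0097, 0.053, 0.0002]
ang [-0.0001, -0.0001, 0.0189] sl [-0.0065, 0.0535, 0.0002]
ang [-0.0001, -0.0001, 0.0189] sl [-0.0034, 0.0537, 0.0002]
ang [-0.0001, -0.0001, 0.0189] sl [-0.0002, 0.0539, 0.0003]
ang [-0.0001, -0.0001, 0.0189] sl [0.003, 0.0538, 0.0003]
```

Request:
step_arm(
  rows=[
    {"angular": [0, 0, 0.019], "slide": [-0.025, 0.048, 0], "jaw": 0},
    {"angular": [0, 0, 0.019], "slide": [-0.022, 0.049, 0], "jaw": 0},
    {"angular": [0, 0, 0.019], "slide": [-0.019, 0.05, 0], "jaw": 0},
    {"angular": [0, 0, 0.019], "slide": [-0.016, 0.051, 0], "jaw": 0},
    {"angular": [0, 0, 0.019], "slide": [-0.013, 0.052, 0], "jaw": 0},
    {"angular": [0, 0, 0.019], "slide": [-0.01, 0.053, 0], "jaw": 0},
    {"angular": [0, 0, 0.019], "slide": [-0.007, 0.053, 0], "jaw": 0},
    {"angular": [0, 0, 0.019], "slide": [-0.003, 0.054, 0], "jaw": 0},
    {"angular": [0, 0, 0.019], "slide": [0, 0.054, 0], "jaw": 0},
    {"angular": [0, 0, 0.019], "slide": [0.003, 0.054, 0], "jaw": 0},
  ],
)

```text
time_s: 13.3
tool_pos: [0.4483, 0.0434, 0.0241]
tool_rot: [-180.0, -0.0, -5.7]
force: [0.1, -0.4, -0.5]
grip_width: 0.0398
grasp_force: 49.8
```

Request:
step_arm(
  rows=[
    {"angular": [0, 0, 0], "slide": [0, 0, 0], "jaw": 0},
    {"angular": [0, 0, 0], "slide": [0, 0, 0], "jaw": 0},
    {"angular": [0, 0, 0], "slide": [0, 0, 0], "jaw": 0},
  ],
)

```text
time_s: 13.68
tool_pos: [0.4482, 0.0459, 0.024]
tool_rot: [-180.0, -0.0, -5.4]
force: [0.3, 0.2, -1.6]
grip_width: 0.0399
grasp_force: 49.8
```

```bash
python3 - <<'E'
from h import *
o=env.get_obs();print(o["tool_pos"],o["tool_rot"],o["grip_width"])
W=env.camera_info("wrist");im=snap("wrist","pics/w5.png");snap("scene","pics/s2.png")
print(proj(W,[.6241,.0295,.016]),proj(W,[.6241,.0295,.05]))
E
```

```text
[0.44824449 0.04587503 0.02404962] [-1.79990516e+02 -2.18610548e-03 -5.43880495e+00] 0.039879993621713766
[ 277.66771707 -176.98559695] [ 277.74633028 -267.14567587]
```

View pics/w5.png

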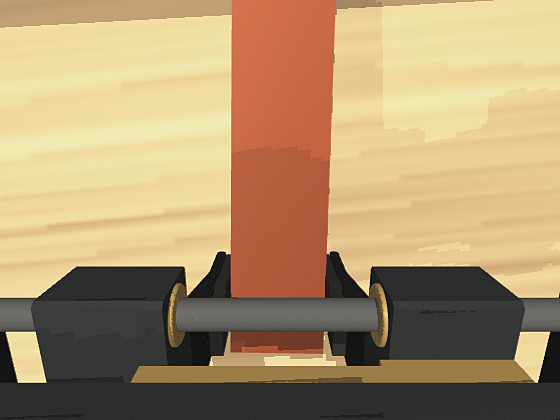

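```bash
python3 - <<'E'
from h import *
o=env.get_obs();W=env.camera_info("wrist");T=env.camera_info("top");S=env.camera_info("scene")
Rt=Ro.from_euler("xyz",o["tool_rot"],degrees=True).as_matrix();R=np.array(W["R"]);c=-R.T@np.array(W["t"])
ct=Rt.T@(c-o["tool_pos"]);Rct=R@Rt
# wedge in wrist: edges -> centre line
im=cv2.imread("pics/w5.png");m=cv2.inRange(cv2.cvtColor(im,cv2.COLOR_BGR2HSV),(0,120,40),(12,255,255))
for v in(5,60,120,200,240):
    u=np.where(m[v,200:360])[0]+200
    # height on slope: iterate
    h=.04
    for _ in range(10):
        L=cast(W,u.min(),v,h);Q=cast(W,u.max(),v,h);Mt=Rt.T@((L+Q)/2-o["tool_pos"]);h=.020+.004+(.1445-Mt[0])/6
    print(v,u.min(),u.max(),"tool x,y",Mt[:2].round(4),"w",np.linalg.norm(L-Q).round(4))
# w1 cover
R1=Ro.from_euler("xyz",[-179.94,-.04,92.34],degrees=True).as_matrix();C1=dict(W);C1["R"]=Rct@R1.T;c1=np.array([.536,0,.1682])+R1@ct;C1["t"]=-C1["R"]@c1
im=cv2.imread("pics/w1.png");hs=cv2.cvtColor(im,cv2.COLOR_BGR2HSV)
print("w1 row120",hs[120,385:440:5].tolist())
m=cv2.inRange(hs,(12,170,100),(28,255,255));P=[]
for v in range(20,250,30):
    u=np.where(m[v,350:])[0].min()+350;P.append(cast(C1,u,v,.016)[:2]);print(v,u,P[-1].round(4),cast(C1,u,v,.05)[:2].round(4))
# top
im=cv2.imread("pics/top.png");hs=cv2.cvtColor(im,cv2.COLOR_BGR2HSV)
print("col277",hs[150:176,277].tolist())
m=cv2.inRange(hs,(12,150,85),(28,255,255))
for u in range(230,320,11):
    v=np.where(m[75:175,u])[0]+75;print(u,v.min(),v.max(),cast(T,u,v.max()+.5,.05)[:2].round(4),cast(T,u,v.max()+.5,.016)[:2].round(4))
E
```

```text
5 232 335 tool x,y [0.1136 0.0019] w 0.0395
60 232 333 tool x,y [0.0937 0.0016] w 0.0394
120 231 330 tool x,y [0.0711 0.0009] w 0.0394
200 231 328 tool x,y [0.0396 0.0005] w 0.0397
240 231 326 tool x,y [0.0232 0.0002] w 0.0394
w1 row120 [[17, 107, 124], [16, 103, 126], [19, 179, 124], [19, 177, 121], [19, 174, 119], [19, 178, 215], [19, 179, 201], [19, 178, 201], [19, 179, 201], [19, 178, 201], [19, 178, 202]]
20 415 [0.6364 0.1447] [0.6252 0.1373]
50 408 [0.6341 0.1231] [0.6231 0.1181]
80 402 [0.6324 0.1006] [0.6216 0.098 ]
110 395 [0.6299 0.0771] [0.6194 0.0771]
140 389 [0.6281 0.0526] [0.6177 0.0551]
170 382 [0.6253 0.0268] [0.6153 0.0322]
200 376 [ 6.233e-01 -2.000e-04] [0.6135 0.0081]
230 370 [ 0.6212 -0.0284] [ 0.6116 -0.0171]
col277 [[18, 194, 126], [18, 194, 125], [18, 192, 126], [18, 192, 126], [18, 192, 126], [18, 193, 123], [18, 193, 116], [18, 197, 96], [18, 193, 82], [18, 173, 78], [16, 144, 78], [15, 126, 79], [16, 124, 78], [15, 124, 80], [15, 124, 80], [15, 121, 80], [15, 124, 80], [15, 126, 79], [15, 126, 79], [15, 124, 80], [15, 124, 80], [15, 120, 81], [15, 124, 80], [15, 124, 80], [15, 119, 88], [15, 119, 107]]
230 96 154 [0.6314 0.1452] [0.6399 0.1496]
241 84 154 [0.6309 0.115 ] [0.6394 0.1185]
252 84 155 [0.6276 0.0848] [0.636  0.0873]
263 85 156 [0.6244 0.0546] [0.6327 0.0562]
274 86 157 [0.6211 0.0245] [0.6293 0.0252]
285 87 158 [ 0.6178 -0.0056] [ 0.6259 -0.0059]
296 88 159 [ 0.6146 -0.0357] [ 0.6226 -0.0369]
307 88 159 [ 0.6141 -0.0658] [ 0.6221 -0.068 ]
318 89 160 [ 0.6108 -0.0959] [ 0.6187 -0.099 ]
```

```bash
python3 - <<'E'
import cv2,numpy as np
a=cv2.imread("pics/s2.png")[205:340,135:335];b=cv2.imread("pics/w1.png")[0:270,340:560]
o=np.zeros((600,800,3),np.uint8);A=cv2.resize(a,None,fx=2.2,fy=2.2,interpolation=2);B=cv2.resize(b,None,fx=1.6,fy=1.6,interpolation=2)
o[:A.shape[0],:A.shape[1]]=A;o[:B.shape[0],445:445+B.shape[1]]=B[:, :355];cv2.imwrite("pics/c2.png",o[:440])
E
```

```text
(no output)
```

View pics/c2.png

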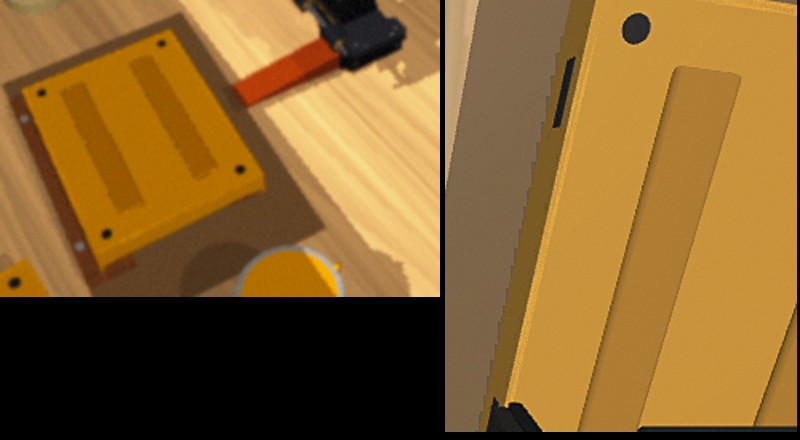

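```bash
python3 - <<'E'
from h import *
T=env.camera_info("top");S=env.camera_info("scene");o=env.get_obs();print(o["tool_pos"],o["tool_rot"])
for n,p in(("FL",(265,178)),("FR",(175,31)),("RR",(22,90)),("RL",(100,250))): print(n,cast(S,135+p[0]/2.2,205+p[1]/2.2,.05)[:2].round(4))
for n,f,C,roi in(("top",None,T,(225,150,320,260)),("scene","pics/s2.png",S,(235,215,300,262))):
    im=snap("top")[:,:,::-1].copy() if n=="top" else cv2.imread(f)
    if n=="top": cv2.imwrite("pics/top2.png",im)
    m=cv2.inRange(cv2.cvtColor(im,cv2.COLOR_BGR2HSV),(0,130,60),(11,255,255));k=np.zeros_like(m);x0,y0,x1,y1=roi;k[y0:y1,x0:x1]=m[y0:y1,x0:x1]
    c=max(cv2.findContours(k,0,1)[0],key=cv2.contourArea);p=cv2.boxPoints(cv2.minAreaRect(c));print(n,p.round(1).tolist(),cv2.contourArea(c))
    print([cast(C,*x,.024)[:2].round(4).tolist() for x in p],[cast(C,*x,.040)[:2].round(4).tolist() for x in p])
E
```

```text
[0.44819069 0.04583202 0.02402748] [-1.79997820e+02  8.25081299e-04 -5.43131239e+00]
FL [0.6387 0.1674]
FR [ 0.6097 -0.0906]
RR [ 0.8116 -0.1147]
RL [0.8289 0.1401]
top [[265.0, 170.0], [280.0, 170.0], [280.0, 183.0], [265.0, 183.0]] 154.5
[[0.592, 0.0506], [0.5914, 0.0087], [0.5545, 0.0092], [0.5552, 0.051]] [[0.5887, 0.05], [0.588, 0.0086], [0.5517, 0.0091], [0.5523, 0.0503]]
scene [[238.8000030517578, 243.6999969482422], [284.29998779296875, 219.1999969482422], [291.8999938964844, 233.39999389648438], [246.39999389648438, 257.8999938964844]] 645.0
[[0.5918, 0.0089], [0.4333, 0.0087], [0.4487, 0.0662], [0.6012, 0.0634]] [[0.5976, 0.0209], [0.4423, 0.0206], [0.4573, 0.0771], [0.6068, 0.0744]]
```

The close-up shows the cover's front face, with its lower edge at x≈0.625 and yaw about −5.1°, and the wedge pointing at the middle of the edge. The wrist view shows the wedge skewed about 1° in the grip, so I correct the tool yaw and lower the wedge flat.

Request:
step_arm(
  rows=[
    {"angular": [0, 0, -0.006], "slide": [0.006, 0.002, 0.01], "jaw": 0},
    {"angular": [0, 0, 0], "slide": [0, 0, 0.02], "jaw": 0},
    {"angular": [0, 0, 0], "slide": [0, 0, 0.0095], "jaw": 0},
    {"angular": [0, 0, 0], "slide": [0, 0, 0], "jaw": 0},
    {"angular": [0, 0, 0], "slide": [0, 0, 0], "jaw": 0},
  ],
)

```text
time_s: 14.45
tool_pos: [0.4508, 0.0437, 0.0041]
tool_rot: [180.0, 0.0, -4.4]
force: [-1.9, 0.0, 2.2]
grip_width: 0.0398
grasp_force: 49.8
```

```bash
python3 - <<'E'
from h import *
o=env.get_obs();print(o["tool_pos"],o["tool_rot"],o["force"])
E=np.array([.625,.029]);y=np.radians(-5.1);u=np.array([np.cos(y),np.sin(y)]);n=np.array([-u[1],u[0]])
d=o["tool_pos"][:2]-E;print("along",d@u,"lat",d@n)
e=E-.0425*u;print(e);plan(*e,.0042,-4.4,1)
E
```

```text
[0.45081357 0.04368392 0.00409717] [ 1.79980212e+02  3.63017419e-02 -4.43826960e+00] [-1.91536335e+00  1.04867136e-03  2.24537368e+00]
along -0.17480215608390753 lat -0.0008583950407441993
[0.58266825 0.03277801]
now [0.4508 0.0437 0.0041] [ 1.7998e+02  4.0000e-02 -4.4400e+00] turn/row deg 0.06 mm/row 132.3
ang [0.0001, 0.0002, -0.0002] sl [0.2646, 0.0013, -0.0004]
```

Request:
step_arm(
  rows=[
    {"angular": [0, 0, 0], "slide": [0.01, 0, 0], "jaw": 0},
    {"angular": [0, 0, 0], "slide": [0.02, 0, 0], "jaw": 0},
    {"angular": [0, 0, 0], "slide": [0.02, 0, 0], "jaw": 0},
    {"angular": [0, 0, 0], "slide": [0.02, 0, 0], "jaw": 0},
    {"angular": [0, 0, 0], "slide": [0.02, 0.001, 0], "jaw": 0},
    {"angular": [0, 0, 0], "slide": [0.02, 0, 0], "jaw": 0},
    {"angular": [0, 0, 0], "slide": [0.02, 0, 0], "jaw": 0},
    {"angular": [0, 0, 0], "slide": [0.02, 0, 0], "jaw": 0},
    {"angular": [0, 0, 0], "slide": [0.02, 0, 0], "jaw": 0},
    {"angular": [0, 0, 0], "slide": [0, 0, 0], "jaw": 0},
  ],
)

```text
time_s: 15.7
tool_pos: [0.5367, 0.0366, 0.0044]
tool_rot: [180.0, -0.0, -4.4]
force: [-0.6, 0.5, -0.5]
grip_width: 0.0395
grasp_force: 49.8
```

```bash
python3 - <<'E'
from h import *
o=env.get_obs();print(o["force"],o["tool_rot"])
E=np.array([.625,.029]);y=np.radians(-5.1);u=np.array([np.cos(y),np.sin(y)]);n=np.array([-u[1],u[0]])
d=o["tool_pos"][:2]-E;print("along",d@u,"lat",d@n,o["tool_pos"][2])
W=env.camera_info("wrist");im=snap("wrist","pics/w6.png")
print(proj(W,[.625,.029,.016]),proj(W,[.625,.029,.05]))
for s in(-.08,.08): print(s,proj(W,[*(E+s*n),.016]))
snap("scene","pics/s3.png")
E
```

```text
[-0.55507179  0.50758205 -0.45955334] [ 1.79981495e+02 -4.44493467e-02 -4.44296589e+00]
along -0.08862374031602743 lat -0.00025676139072498046 0.0044018618890231224
[280.2661828   73.04734301] [281.18264772  63.25124428]
-0.08 [486.95316716  75.82709062]
0.08 [72.63434037 70.25488793]
```

View pics/w6.png

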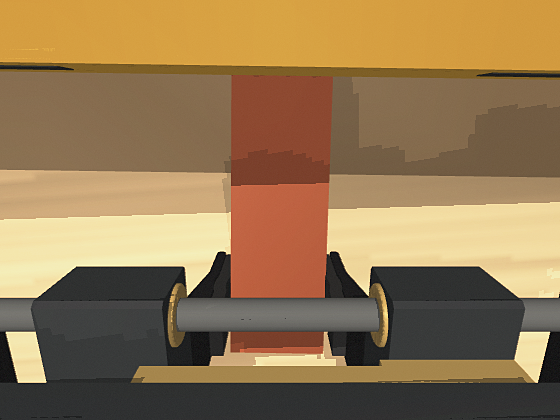

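The wedge (u 231–332) goes under the edge midway between the two dark slots (which end at u=75 and start at u=477). The edge is at v≈77, within 1.5 mm of my estimate. Now slow pushing.

Request:
step_arm(
  rows=[
    {"angular": [0, 0, 0], "slide": [0.01, 0, 0], "jaw": 0},
    {"angular": [0, 0, 0], "slide": [0.01, 0, 0], "jaw": 0},
    {"angular": [0, 0, 0], "slide": [0.008, 0, 0], "jaw": 0},
    {"angular": [0, 0, 0], "slide": [0.007, 0, 0], "jaw": 0},
    {"angular": [0, 0, 0], "slide": [0.007, 0.001, 0], "jaw": 0},
    {"angular": [0, 0, 0], "slide": [0.007, 0, 0], "jaw": 0},
    {"angular": [0, 0, 0], "slide": [0.007, 0, 0], "jaw": 0},
    {"angular": [0, 0, 0], "slide": [0.007, 0, 0], "jaw": 0},
    {"angular": [0, 0, 0], "slide": [0, 0, 0], "jaw": 0},
  ],
)

```text
time_s: 16.92
tool_pos: [0.5628, 0.0344, 0.0041]
tool_rot: [-179.9, 0.6, -4.4]
force: [-13.6, 0.7, 12.3]
grip_width: 0.0395
grasp_force: 49.8
```

```bash
cat > chk.py <<'E'
from h import *
import sys
o=env.get_obs();print("F",o["force"].round(1),o["tool_pos"].round(4),o["tool_rot"].round(2),"t",o["time_s"],o["grip_width"])
E=np.array([.625,.029]);y=np.radians(-5.1);u=np.array([np.cos(y),np.sin(y)]);n=np.array([-u[1],u[0]])
d=o["tool_pos"][:2]-E;print("along",d@u,"lat",d@n)
W=env.camera_info("wrist");im=snap("wrist","pics/%s.png"%sys.argv[1])
Rt=Ro.from_euler("xyz",o["tool_rot"],degrees=True).as_matrix();hs=cv2.cvtColor(im,cv2.COLOR_RGB2HSV)
for uu in(245,280,315):
    col=hs[:230,uu,0]; yel=np.where(col>13)[0]; v=yel[yel<220].max()+1
    h=.02
    for _ in range(15):
        X=cast(W,uu,v,h);tx=(Rt.T@(X-o["tool_pos"]))[0];h=.004+(.1445-tx)/6
    print(uu,v,"edge tool x",tx.round(4),"height",h.round(4),"world",X.round(4))
E
python3 chk.py w7
```

```text
F [-13.6   0.7  12.3] [0.5628 0.0344 0.0041] [-179.95    0.58   -4.41] t 16.925 0.03949782876556535
along -0.06245587596563786 lat -0.00010492796377365061
245 150 edge tool x 0.0595 height 0.0182 world [0.6233 0.0431 0.0182]
280 151 edge tool x 0.0592 height 0.0182 world [0.6219 0.0292 0.0182]
315 151 edge tool x 0.0592 height 0.0182 world [0.6208 0.0152 0.0182]
```

Request:
step_arm(
  rows=[
    {"angular": [0, 0, 0], "slide": [0.006, 0, 0], "jaw": 0},
    {"angular": [0, 0, 0], "slide": [0.006, 0, 0], "jaw": 0},
    {"angular": [0, 0, 0], "slide": [0.006, 0, 0], "jaw": 0},
    {"angular": [0, 0, 0], "slide": [0.006, 0, 0], "jaw": 0},
    {"angular": [0, 0, 0], "slide": [0, 0, 0], "jaw": 0},
    {"angular": [0, 0, 0], "slide": [0, 0, 0], "jaw": 0},
  ],
)

```text
time_s: 17.73
tool_pos: [0.5748, 0.0334, 0.0041]
tool_rot: [-180.0, 0.6, -4.4]
force: [-12.3, 0.7, 12.4]
grip_width: 0.0396
grasp_force: 49.8
```

```bash
python3 chk.py w8
```

```text
F [-12.3   0.7  12.4] [0.5748 0.0334 0.0041] [-179.95    0.56   -4.41] t 17.725 0.039647997929390194
along -0.05039838073753843 lat -5.999078044380355e-05
245 189 edge tool x 0.0441 height 0.0207 world [0.62   0.0435 0.0207]
280 189 edge tool x 0.0441 height 0.0207 world [0.6189 0.0293 0.0207]
315 190 edge tool x 0.0437 height 0.0208 world [0.6174 0.0151 0.0208]
```

View pics/w8.png

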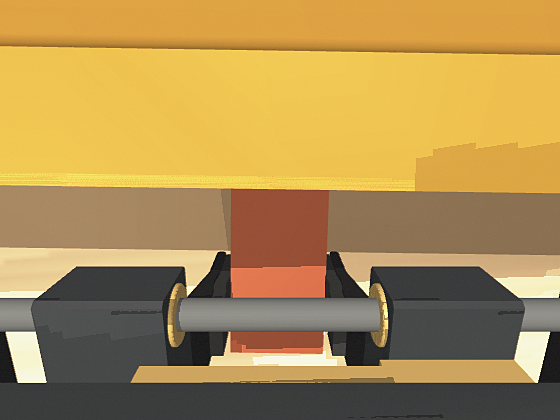

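The wrist camera is now past the edge, so the boundary at v≈189 is the cover's upper front edge, not the lower one. I recompute using that edge's height.

```bash
cat > chk2.py <<'E'
from h import *
import sys
new=len(sys.argv)>1
o=env.get_obs();W=env.camera_info("wrist");im=snap("wrist","pics/%s.png"%sys.argv[1]) if new else cv2.imread("pics/w8.png")[:,:,::-1]
print("F",o["force"].round(1),o["tool_pos"].round(4),o["tool_rot"].round(2),"t",o["time_s"])
yaw=np.radians(-5.15);u=np.array([np.cos(yaw),np.sin(yaw)]);hs=cv2.cvtColor(np.ascontiguousarray(im),cv2.COLOR_RGB2HSV)
for uu in(245,280,315):
    col=hs[:230,uu,0];v=np.where(col>13)[0].max()+.5;c=.003
    for _ in range(20):
        X=cast(W,uu,v,.050+c);d=(X[:2]-o["tool_pos"][:2])@u-.034*c/.2;c=.004+(.1445-d)/6-.016
    print(uu,v,"dist",d.round(4),"clear mm",(1e3*c).round(2),X.round(4))
E
python3 chk2.py; python3 - <<'E'
from h import *
S=env.camera_info("scene");T=env.camera_info("top");snap("top","pics/top3.png")
a=cv2.imread("pics/scene.png");b=snap("scene","pics/s4.png")[:,:,::-1]
for n,im in(("0",a),("1",b)):
    m=cv2.inRange(cv2.cvtColor(np.ascontiguousarray(im),cv2.COLOR_BGR2HSV),(12,175,85),(30,255,255))
    c=m[210:325,140:262]
    # top-front edge boundary along rows
    print(n,[int(np.where(c[r])[0].max()+140) for r in range(10,80,10)])
E
```

```text
F [-13.1   1.5  11.1] [0.5748 0.0334 0.0041] [-179.95    0.56   -4.41] t 17.775
245 188.5 dist 0.0514 clear mm 3.51 [0.6276 0.0399 0.0535]
280 188.5 dist 0.0516 clear mm 3.49 [0.6267 0.0289 0.0535]
315 189.5 dist 0.0514 clear mm 3.52 [0.6256 0.0179 0.0535]
0 [214, 221, 227, 233, 240, 246, 253]
1 [214, 231, 226, 233, 239, 246, 252]
```

Request:
step_arm(
  rows=[
    {"angular": [0, 0, 0], "slide": [0.005, 0, 0], "jaw": 0},
    {"angular": [0, 0, 0], "slide": [0.005, 0, 0], "jaw": 0},
    {"angular": [0, 0, 0], "slide": [0.005, 0, 0], "jaw": 0},
    {"angular": [0, 0, 0], "slide": [0.003, 0, 0], "jaw": 0},
    {"angular": [0, 0, 0], "slide": [0, 0, 0], "jaw": 0},
    {"angular": [0, 0, 0], "slide": [0, 0, 0], "jaw": 0},
    {"angular": [0, 0, 0], "slide": [0, 0, 0], "jaw": 0},
  ],
)

```text
time_s: 18.75
tool_pos: [0.5835, 0.0327, 0.0041]
tool_rot: [-180.0, 0.6, -4.4]
force: [-14.7, 2.9, 12.1]
grip_width: 0.0397
grasp_force: 49.8
```

```bash
python3 chk2.py w9; python3 - <<'E'
from h import *
b=snap("scene")[:,:,::-1];t=snap("top")[:,:,::-1]
o=np.zeros((540,800,3),np.uint8);A=cv2.resize(np.ascontiguousarray(b[125:335,130:330]),None,fx=2.2,fy=2.2);B=cv2.resize(np.ascontiguousarray(t[60:260,210:450]),None,fx=1.5,fy=1.5)
o[:A.shape[0],:A.shape[1]]=A;o[:B.shape[0],440:800]=B;cv2.imwrite("pics/fin.png",o[:470])
E
```

```text
F [-14.7   2.9  12.1] [0.5835 0.0327 0.0041] [-179.95    0.59   -4.41] t 18.75
245 215.5 dist 0.0427 clear mm 4.96 [0.6279 0.0399 0.055 ]
280 216.5 dist 0.0426 clear mm 4.99 [0.6268 0.0288 0.055 ]
315 216.5 dist 0.0427 clear mm 4.96 [0.6259 0.0178 0.055 ]
```

View pics/fin.png

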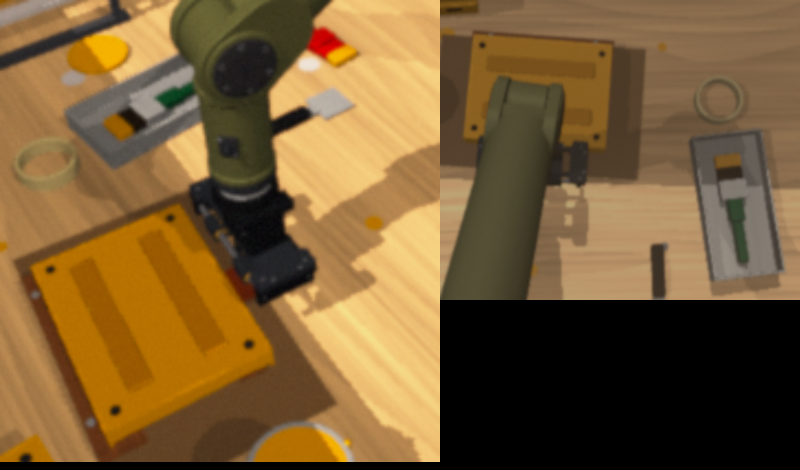

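The final picture shows the brush in the tray, the wedge under the middle of the edge, the cover still against its stop and the gripper clear of it. The estimated clearance is 5.0 mm, so I hand in.

```bash
python3 -c "
from cell import env
print(env.sign_off())"
```

```text
the job is handed in; nothing more can be done
None
```

The job is handed in: the brush lies in the tray, and the gripped wedge holds the middle of the front edge about 5 mm (my camera estimate) above the blocks, with the robot clear of the wet paint.

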